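# Clear the egg cup and hang the coffee scoop in the low cubby

### The arm

A 6-joint arm with a two-finger parallel gripper is mounted at the origin on the work surface. World frame = base frame: x ahead of the robot, y to its left, z up, the work surface at z = 0. Lengths are in m, angles in rad, forces in N, time in s.
With the tool pointing down it reaches from about 0.3 to 0.85 m from the base axis. Payload 5.4 kg.
Tool frame: the origin (TCP) lies midway between the tips of the shut fingers; the grasp point (between the pads) lies 19 mm behind it; z points along the fingers, y is the line along which they close (so a half turn about z gives the same grasp; the last joint's range is limited). The gripper opens to 85 mm and grips with 20 to 120 N. Pads are 22 mm wide; open, the fingers measure 114 mm over their backs; the gripper's body (76 mm by 85 mm) begins 54 mm behind the grasp point. The pads swing forward as they close: fully open they stand 13 mm farther back than shut.
Start: joints at [-1.501, 0.158, 1.597, -0, 1.386, -0.21], TCP at [0.159, -0.553, 0.231] pointing down, gripper open.
Joint ranges: [-2.91, 2.91], [-0.94, 2.29], [0.18, 2.7], [-1.29, 4.43], [0.17, 2.64], [-3, 3]. Speed limits (rad/s): [2.57, 2.57, 3.14, 3.14, 3.14, 3.14].

### API

Orientations are given as a unit quaternion [w, x, y, z].
In Python, from rig import r gives the robot as it stands. The module is installed in compiled form; this text tells all that it offers.
- The arm moves only by the shell command python3 -m crank 'ROWS' [FORCE]. ROWS is JSON, a list of rows, each a list of 5 numbers: the shift along the world's x, y, z in cm, then the turn about the world's z in degrees, then the finger opening in cm, from 0 to 8.54. In form: [[dx, dy, dz, roll, claw], ...]. A call has 1 to 12 rows; each row is the pose to reach, as a shift and turn from the pose commanded when the call began; what a row does not reach only later rows make up. A row lasts 1/12 s, in which the tool goes at most 41.7 mm and 7.16 degrees, less where a joint would pass 70% of its speed; a pose out of reach is approached as far as the arm can. A call with a gripper value outside its range is refused whole. The fingers move at their own pace and stop on an object; FORCE is the grip in N (left out, the last holds). Time passes only in rows, so rows that repeat a pose let the fingers close. It gives the time, the measured TCP pose, the force, the opening and the grip force at its end, in the units of the state.
- r.observe(): the state, without advancing time (a new reading comes with each control period).
- r.capture(name): name is "side" or "top"; returns the picture (480x640x3 uint8, red, green, blue); there is no depth.
- r.camera_model(name): a dict with "vertical_fov" (degrees; the focal length in pixels is half the picture's height over the tangent of half this angle, whatever the lens; pixels are square), "cx", "cy" (the principal point, pixels), "view" (4x4, takes a point from world to camera coordinates). Camera axes: x right, y up, looking along -z (the intrinsics and any distortion apply to the point x, -y, -z); pixel columns grow to the right and rows downward; lengths in m; the calibration is good to about 2 mm. A picture is of the moment at which its call begins. camera_model takes no time and is no camera call.
- r.finish_job(): hands the job in; it is judged then, once.
The state is a dict: "time": time; "joint_pos": joint angles; "joint_velocities": joint speeds; "effort": joint torques, N m; "ee_pos": TCP position; "ee_rot": TCP orientation; "ft_force": force on the tool from outside, world axes, zero at the start; "torque": the same for the moment, N m; "gripper_width": opening from 0.0 (shut) to 1.0 (fully open); "gripper_force": force on a finger pad.
Only numpy, scipy, OpenCV 4.12 (cv2) and the standard library are available. Lean on these libraries where they do the work, as an engineer would, in place of code of your own. Each camera call takes 0.05 s, during which the arm holds its last target. There are 200 camera calls.

### The job

The egg cup inside the wooden cubby stands where the coffee scoop has to hang: first take it out and stand it upright on the dark wooden tray beside its twin, without tipping it over. Then hang the coffee scoop by its ring on the free hook deep under the cubby's roof, so that it hangs straight down, at rest and clear of the gripper. Leave everything else where it is, and do not knock the skimmer that hangs from the other hook.

Things in the scene. Friction and masses are not known exactly. Their poses are not given: they have to be found in the camera images.
- cubby: Fixed birch cubby, clear glass roof, open front and back, no floor. Origin on the counter at its centre; the front looks along its -x. Width 360 mm (y), walls 14 mm; walls and roof run from x = -70 to +80 mm. Roof 305 (underside) to 321 mm high. A cross rail (front face x = 44 mm, 209 to 235 mm high) carries two equal hooks; hung things lean on a second rail (x 26 to 40 mm, 103 to 127 mm high); 30 mm foot rail at x 64 to 76 mm.
- hook_free: The free steel hook, fixed in the cubby. Origin on the counter below its root, 40 mm behind the cubby's centre, 75 mm to either side; axes as the cubby's (-x points out of the front). An 8 mm bar leaves the rail at 220 mm height, runs 20 mm along -x to a bend, then slants up and forward at 45 degrees to an 11 mm ball tip at x = -45 mm, height 245 mm, 55 mm below the roof.
- hook_bend (a point): The bend of the free hook (bar axis), where a hung ring comes to rest: 20 mm in front of the hook's root, 220 mm above the counter, about 90 mm behind the roof's front edge.
- hook_tip (a point): Centre of the ball tip of the free hook.
- hook_used: The other hook, same shape and origin convention, on the other side of the cubby; a flat steel skimmer hangs from it.
- skimmer (a joint): Swing of the skimmer about its hook (rad), 0 hanging straight down. Steel, 60 mm wide, hangs from 220 down to 70 mm height. Must not be swung more than 0.4.
- egg_cup_center (a point): The wooden egg cup that stands under the free hook: this point is on its axis half-way up (35 mm). Round, 70 mm high, foot 42 mm wide, stem 22 mm wide from 16 to 26 mm height, cup 48 to 50 mm wide from 40 to 70 mm height. About 60 g. z is its own axis.
- tray: Fixed dark wooden tray, 220 mm along its x, 130 mm along its y, floor 6 mm thick, rim 14 mm high and 6 mm thick. Origin at the centre of its underside. The twin stands near its -x end; the +x half is free.
- egg_twin_center (a point): The egg cup already on the tray, same shape; point on its axis half-way up. Bystander, stays where it is.
- scoop_grip (a point): Coffee scoop lying on the cork mat; this point is mid-height in its handle, 46 mm from the bowl's axis. x runs from bowl to ring, z up from its resting face. 202 mm long, 140 g, balances 60 mm from the bowl axis: steel bowl 48 mm wide, 40 mm high; straight wooden handle 16 mm wide, 20 mm high (it rests on the mat), 21 to 139 mm from the bowl's axis; steel ring lying flat at the end.
- scoop_ring (a point): Centre of the scoop's ring, 110 mm along +x from scoop_grip, at the same height. Ring bar 7 mm thick, opening 30 mm wide, its axis along the scoop's z.
- mat: Fixed cork mat under the scoop, 250 mm (x) by 130 mm (y), 4 mm thick, origin at the centre of its underside.
- mug: Ceramic mug, 72 mm wide, 80 mm high, near the bowl end of the scoop; origin under its centre. Bystander.
- jar: Small closed glass jar, 52 mm wide, 62 mm high, inside the cubby under the skimmer; origin under its centre. Bystander.
- teapot: White teapot, about 125 mm round with spout and handle, 130 mm high; origin under its centre. Bystander.
- press: Empty glass coffee press, 98 mm wide, 223 mm high; origin under its centre. Bystander.
- tin_large: Lowest of three stacked steel tins, 102 mm wide, 90 mm high; origin under its centre. Bystander.
- tin_mid: Middle tin, 92 mm wide, 70 mm high, on the large one. Bystander.
- tin_small: Top tin, 82 mm wide, 55 mm high; the stack is 215 mm high. Bystander.
Things that resemble listed ones, but are neither listed nor needed, are in the scene too. Leave any red look-alike of the part that bears egg_cup_center alone. Leave any green look-alike of the part that bears scoop_grip alone.

How it is judged:
By the outcome, as a careful person would: the job done as asked, in the order asked, and still so for the second after the job is handed in, with the robot touching nothing.
It also fails if it takes over 72 s, if anything falls off the work surface, if the arm or the gripper's body presses on something with over 40 N, if the wrist force passes 120 N, or if a joint passes its speed limit or range.

## Working session

There is one attempt and no reset: what is moved stays moved. The work goes in short steps, Python scripts to look and compute and a shell command to move; the robot and the scene stay as the last step left them, time stands still between calls to the robot, and variables do not carry over. Pictures are saved under pics/ and viewed, at most 10 in all, crops included, and the job is handed in when it is done.

```bash
mkdir -p pics; ls
python3 - <<'E'
from rig import r
import cv2,numpy as np
print(r.observe())
for n in("side","top"):
    im=r.capture(n); cv2.imwrite(f"pics/{n}0.png",im[:,:,::-1]); m=r.camera_model(n); print(n,m); 
    v=np.array(m['view']); print(-v[:3,:3].T@v[:3,3])
E
```

```text
pics
{'time': 0.0, 'joint_pos': array([-1.50107370e+00,  1.59065107e-01,  1.59824197e+00,  1.60347912e-05,
        1.38621544e+00, -2.10139449e-01]), 'joint_velocities': array([-3.26239776e-04,  8.64148536e-04,  6.75216049e-04, -1.62380960e-03,
        4.97547801e-05,  9.30397633e-04]), 'effort': array([-1.21483790e-03, -3.95996296e+01, -3.31432593e+01, -2.89346353e-04,
        8.27507669e-03,  1.05485626e-05]), 'ee_pos': array([ 0.15874757, -0.55201927,  0.23030301]), 'ee_rot': array([-9.62000663e-04,  9.90225362e-01,  1.39473298e-01,  7.55509745e-05]), 'ft_force': array([0.40490047, 0.80085897, 0.82645316]), 'torque': array([-0.00043505,  0.01091946,  0.03222775]), 'gripper_force': 0.0, 'gripper_width': 1.0013358844948457}
side {'vertical_fov': 44.370084681802716, 'cx': 308.5937899825296, 'cy': 239.71599196095872, 'view': array([[-0.34280934, -0.93928211,  0.01519428,  0.23121813],
       [ 0.62201257, -0.21483542,  0.75295823, -0.4197076 ],
       [-0.70397593,  0.26757215,  0.65789287, -1.18004542],
       [ 0.        ,  0.        ,  0.        ,  1.        ]])}
[-0.49039644  0.44275829  1.08885257]
top {'vertical_fov': 56.50616636911944, 'cx': 319.8852657468182, 'cy': 242.5758084782567, 'view': array([[-5.29944745e-04, -9.99987715e-01,  4.92834706e-03,
         7.51683780e-02],
       [ 9.79248051e-01,  4.79861050e-04,  2.02664809e-01,
        -5.25062885e-01],
       [-2.02664684e-01,  4.93347540e-03,  9.79235767e-01,
        -1.30021893e+00],
       [ 0.00000000e+00,  0.00000000e+00,  0.00000000e+00,
         1.00000000e+00]])}
[0.25069818 0.08183401 1.3792622 ]
```

View pics/side0.png

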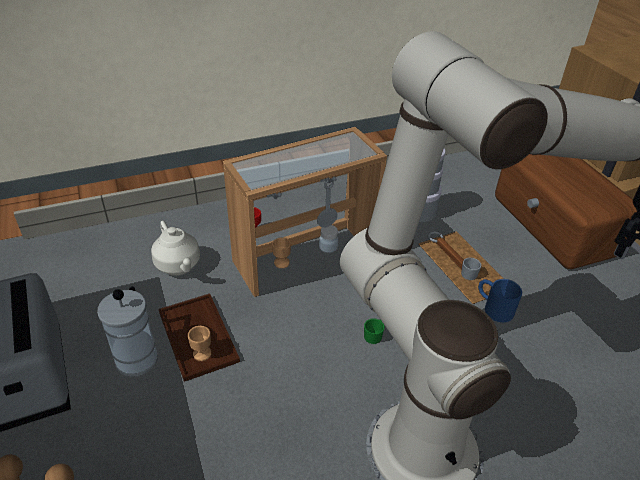

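View pics/top0.png

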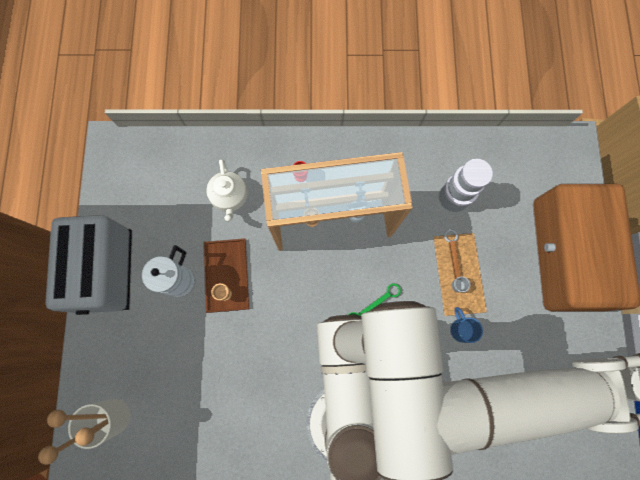

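The side view shows the cubby with the egg cup at about (282,250), the skimmer at (328,215), the twin on the tray at (200,342) and the scoop on the mat at (450,255). There is a red look-alike at (257,216) and a green one at (374,330). In the top view, the scoop runs from its ring at (451,237) to its bowl at (461,285), the tray is at (228,275), and the cubby roof spans (262,168) to (411,208). Next I'll measure these.

```bash
cat > h.py <<'E'
import numpy as np,cv2
from rig import r
def cam(n):
    m=r.camera_model(n);v=np.array(m['view']);f=240/np.tan(np.radians(m['vertical_fov'])/2)
    return v,f,m['cx'],m['cy']
def ray(n,u,v_):
    v,f,cx,cy=cam(n);d=v[:3,:3].T@np.array([(u-cx)/f,-(v_-cy)/f,-1]);return -v[:3,:3].T@v[:3,3],d/np.linalg.norm(d)
def plane(n,u,v,z):
    o,d=ray(n,u,v);return o+d*(z-o[2])/d[2]
def proj(n,p):
    v,f,cx,cy=cam(n);c=v[:3,:3]@np.asarray(p,float)+v[:3,3];return np.array([cx+f*c[0]/-c[2],cy-f*c[1]/-c[2]])
def tri(a,b): # (name,u,v) pairs
    o1,d1=ray(*a);o2,d2=ray(*b);A=np.c_[d1,-d2];s=np.linalg.lstsq(A,o2-o1,rcond=None)[0]
    p,q=o1+s[0]*d1,o2+s[1]*d2;return (p+q)/2,np.linalg.norm(p-q)
E
python3 - <<'E'
import cv2,numpy as np
s=cv2.imread('pics/side0.png');t=cv2.imread('pics/top0.png')
a=cv2.resize(s[120:300,215:395],(800//2*1,400),interpolation=cv2.INTER_CUBIC)
a=cv2.resize(s[120:300,215:395],None,fx=3.3,fy=3.3,interpolation=cv2.INTER_CUBIC)
b=cv2.resize(t[145:265,250:420],None,fx=4.7,fy=4.7,interpolation=cv2.INTER_CUBIC)
cv2.imwrite('pics/c1.png',a);cv2.imwrite('pics/c2.png',b)
E
```

```text
(no output)
```

View pics/c1.png

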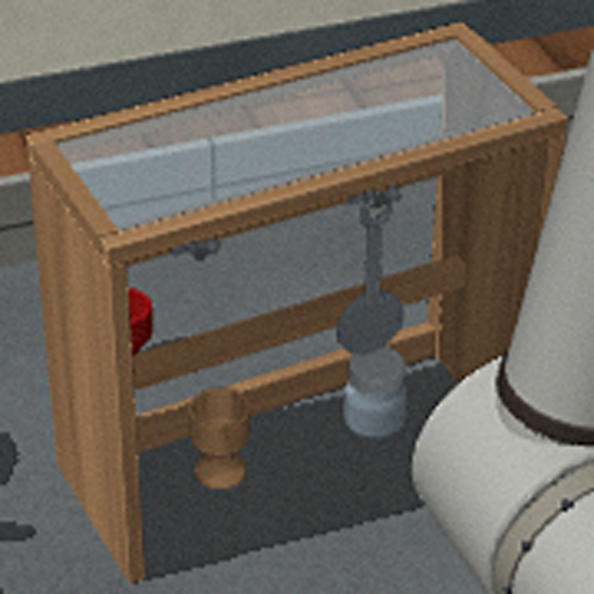

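View pics/c2.png

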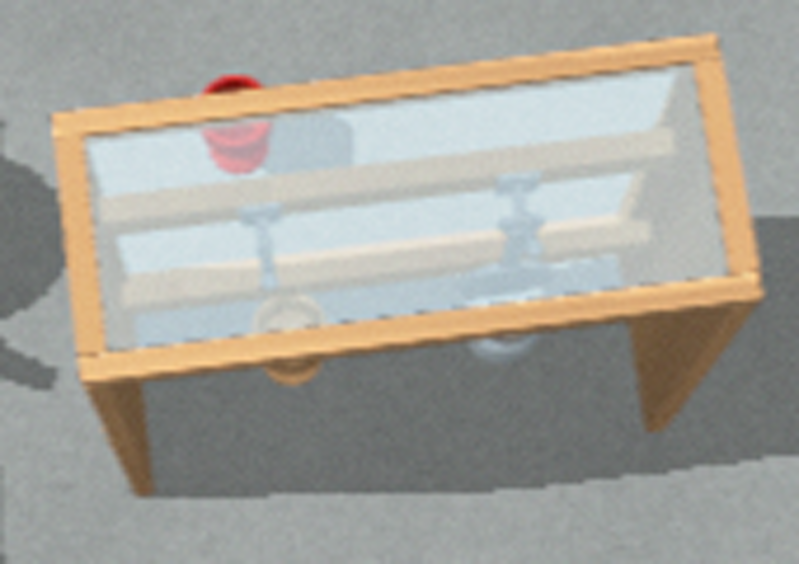

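```bash
python3 - <<'E'
from h import *
np.set_printoptions(precision=4,suppress=True)
T=lambda x,y:(250+x/4.7,145+y/4.7)
S=lambda x,y:(215+x/3.3,120+y/3.3)
z=.321
P={k:plane('top',*T(*p),z) for k,p in dict(bl=(53,116),br=(718,37),fr=(760,277),fl=(80,358)).items()}
for k in P:print(k,P[k])
print('w',np.linalg.norm(P['bl']-P['br']),np.linalg.norm(P['fl']-P['fr']),'d',np.linalg.norm(P['bl']-P['fl']),np.linalg.norm(P['br']-P['fr']))
print('side fl,fr,bl,br', [plane('side',*S(*p),z)[:2] for p in [(107,240),(566,115),(30,135),(462,24)]])
print('floor front-left outer',plane('side',*S(137,580),0), plane('top',*T(136,494),0))
print('egg top rim side',plane('side',*S(218,401),.07),' foot centre side',plane('side',*S(219,472),.004),'top', plane('top',*T(289,318),.07))
print('hook tip', tri(('side',*S(203,252)),('top',*T(267,283))))
E
python3 - <<'E'
import cv2,numpy as np,sys
sys.path.insert(0,'.')
from h import *
t=cv2.imread('pics/top0.png');s=cv2.imread('pics/side0.png')
A=t[215:350,425:495];B=s[215:320,400:530];C=t[225:320,195:260];D=s[280:390,150:250]
ims=[cv2.resize(i,(int(i.shape[1]*300/i.shape[0]),300),interpolation=cv2.INTER_CUBIC) for i in(A,B,C,D)]
print([300/i.shape[0] for i in (A,B,C,D)])
w=max(ims[0].shape[1]+ims[1].shape[1],ims[2].shape[1]+ims[3].shape[1])
o=np.zeros((600,w,3),np.uint8);o[:300,:ims[0].shape[1]]=ims[0];o[:300,ims[0].shape[1]:][:,:ims[1].shape[1]]=ims[1]
o[300:,:ims[2].shape[1]]=ims[2];o[300:,ims[2].shape[1]:][:,:ims[3].shape[1]]=ims[3]
print(w,ims[0].shape[1],ims[2].shape[1]);cv2.imwrite('pics/c3.png',o)
E
```

```text
bl [0.6559 0.2231 0.321 ]
br [ 0.7013 -0.1331  0.321 ]
fr [ 0.5672 -0.15    0.321 ]
fl [0.523  0.2056 0.321 ]
w 0.3590475833804523 0.3583478448254947 d 0.1340446210192067 0.1352371984036223
side fl,fr,bl,br [array([0.5208, 0.2031]), array([ 0.5594, -0.1506]), array([0.6581, 0.2211]), array([ 0.7011, -0.1302])]
floor front-left outer [0.5153 0.1985 0.    ] [0.5119 0.2035 0.    ]
egg top rim side [0.6166 0.099  0.07  ]  foot centre side [0.6051 0.103  0.004 ] top [0.6144 0.1007 0.07  ]
hook tip (array([0.5888, 0.1135, 0.2403]), np.float64(0.006144528740604186))
[2.2222222222222223, 2.857142857142857, 3.1578947368421053, 2.727272727272727]
526 155 205
```

View pics/c3.png

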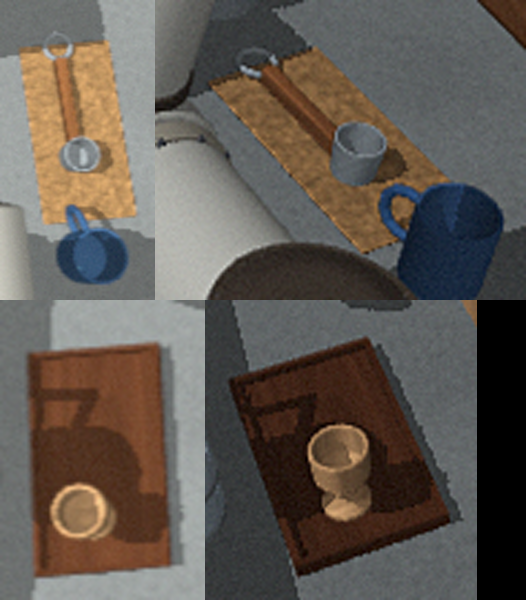

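The egg cup is about 85 mm behind the roof's front edge. The tool always points down, so I need to see how much room the wrist takes in front of the cubby.

```bash
python3 -m crank '[[24,50,5,0,8.5],[24,50,5,0,8.5],[24,50,5,0,8.5],[24,50,5,0,8.5],[24,50,5,0,8.5],[24,50,5,0,8.5],[24,50,5,0,8.5],[24,50,5,0,8.5],[24,50,5,0,8.5],[24,50,5,0,8.5],[24,50,5,0,8.5],[24,50,5,0,8.5]]'
python3 -m crank '[[4,13,0,0,8.5],[4,13,0,0,8.5],[4,13,0,0,8.5],[4,13,0,0,8.5],[4,13,0,0,8.5]]'
python3 - <<'E'
from h import *
o=r.observe();print(o['joint_pos'],o['ee_pos'],o['ee_rot'])
ims=[r.capture(n)[:,:,::-1] for n in('side','top')]
cv2.imwrite('pics/s1.png',ims[0]);cv2.imwrite('pics/t1.png',ims[1])
for n in('side','top'):print(n,[proj(n,o['ee_pos']+[0,0,d]).round() for d in(0,.073,.15,.2,.25,.3)])
a=ims[0][:300,200:600];b=ims[1][100:400,150:550]
cv2.imwrite('pics/c4.png',cv2.resize(np.vstack([a,b]),None,fx=1,fy=1))
E
```

```text
time: 1.1
ee_pos: [0.3744, -0.1016, 0.2762]
ee_rot: [0.0, 0.99, 0.139, 0.0]
ft_force: [1.1, -0.1, -0.1]
gripper_width: 0.993
gripper_force: 0.0
time: 1.52
ee_pos: [0.4142, 0.0291, 0.2757]
ee_rot: [-0.0, 0.99, 0.142, -0.0]
ft_force: [0.0, 0.1, 0.2]
gripper_width: 0.996
gripper_force: 0.0
[-2.23191090e-01 -3.07063133e-01  1.94906533e+00  6.51837241e-04
  1.50065461e+00  1.06213850e+00] [0.41420092 0.02914105 0.27574865] [-4.93964824e-04  9.89833956e-01  1.42226407e-01 -3.80523315e-04]
side [array([339., 222.]), array([341., 195.]), array([343., 164.]), array([344., 143.]), array([345., 120.]), array([347.,  96.])]
top [array([339., 268.]), array([340., 263.]), array([342., 258.]), array([343., 254.]), array([345., 249.]), array([346., 244.])]
```

View pics/c4.png

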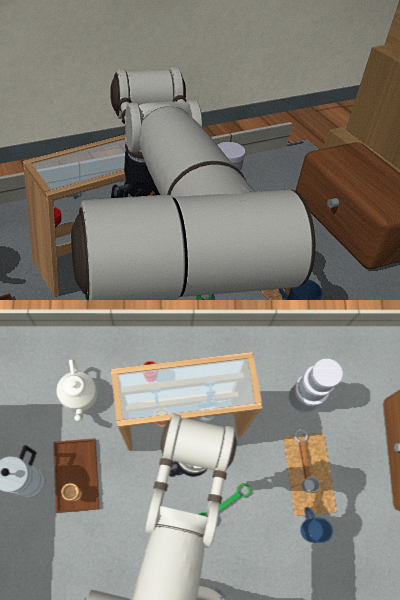

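The wrist housing sits at roof height, so the gripper can't go in under the roof. My plan is to hold the scoop by the far wall of its bowl, reach its ring in behind the egg cup's foot, and draw the cup gently out. After that I'd set the scoop down, carry the cup to the tray, and hang the scoop.

Run:
```python
from h import *
np.set_printoptions(precision=4,suppress=True)
S=lambda x,y:(215+x/3.3,120+y/3.3)
a=7.15*np.pi/180;R=np.array([[np.cos(a),-np.sin(a)],[np.sin(a),np.cos(a)]]);c=np.array([.604,.034])
C=lambda p:(R.T@(np.asarray(p)[:2]-c))*1e3
for n,p in dict(footL=(140,452),footM=(193,438),footR=(437,358)).items(): print(n,C(plane('side',*S(*p),0)))
print('cup',C([.6155,.100]))
print('ring',plane('top',451.6,236.2,.014),plane('side',436,236.7,.014),tri(('top',451.6,236.2),('side',436,236.7)))
print('bowl',plane('top',461,283.9,.044),plane('side',471,264.4,.044))
print('twin',plane('top',220.3,291.5,.076),plane('side',199.5,335.7,.076))
t=[plane('top',195+x/3.158,225+(y-300)/3.158,.014) for x,y in((30,353),(158,345),(168,565),(38,575))]
print('tray',t,np.mean(t,0))
print('mug rim',plane('top',425+92/2.222,215+255/2.222,.08),'mug handle end',plane('top',425+72/2.222,215+207/2.222,.06))
```

```text
footL [ 63.9736 114.6294]
footM [60.234  68.4364]
footR [  60.2629 -165.4393]
cup [19.6254 64.0554]
ring [ 0.5539 -0.3381  0.014 ] [ 0.5551 -0.3369  0.014 ] (array([ 0.5541, -0.3371,  0.0148]), np.float64(0.0016202571274118456))
bowl [ 0.4006 -0.3482  0.044 ] [ 0.399  -0.3467  0.044 ]
twin [0.3749 0.3652 0.076 ] [0.3707 0.3672 0.076 ]
tray [array([0.5356, 0.4348, 0.014 ]), array([0.5438, 0.3088, 0.014 ]), array([0.3281, 0.292 , 0.014 ]), array([0.3187, 0.416 , 0.014 ])] [0.4315 0.3629 0.014 ]
mug rim [ 0.2652 -0.3436  0.08  ] mug handle end [ 0.3276 -0.3279  0.06  ]
```

```bash
python3 -m crank '[[-3.7,-37.8,-6,77.4,2.6],[-3.7,-37.8,-6,77.4,2.6],[-3.7,-37.8,-6,77.4,2.6],[-3.7,-37.8,-6,77.4,2.6],[-3.7,-37.8,-6,77.4,2.6],[-3.7,-37.8,-6,77.4,2.6],[-3.7,-37.8,-6,77.4,2.6],[-3.7,-37.8,-6,77.4,2.6],[-3.7,-37.8,-6,77.4,2.6],[-3.7,-37.8,-6,77.4,2.6],[-3.7,-37.8,-6,77.4,2.6],[-3.7,-37.8,-6,77.4,2.6]]'
python3 -m crank '[[0,0,-8,0,2.6],[0,0,-12,0,2.6],[0,0,-12,0,2.6],[0,0,-12,0,2.6]]'
python3 - <<'E'
from h import *
o=r.observe();print(o['joint_pos'].round(3),o['ee_pos'])
ims=[r.capture(n)[:,:,::-1] for n in('side','top')]
cv2.imwrite('pics/s2.png',ims[0]);cv2.imwrite('pics/t2.png',ims[1])
a=cv2.resize(ims[0][180:330,400:560],(480,450));b=cv2.resize(ims[1][200:350,400:500],(300,450))
cv2.imwrite('pics/c5.png',np.hstack([a,b]))
E
```

```text
time: 2.62
ee_pos: [0.374, -0.3565, 0.215]
ee_rot: [-0.001, 0.686, 0.727, -0.001]
ft_force: [-0.4, -0.1, 0.3]
gripper_width: 0.302
gripper_force: 0.0
time: 2.95
ee_pos: [0.3719, -0.3477, 0.0885]
ee_rot: [-0.008, 0.687, 0.727, 0.002]
ft_force: [-1.1, 1.5, -0.7]
gripper_width: 0.303
gripper_force: 0.0
[-9.890e-01  1.640e-01  1.893e+00 -1.000e-03  1.100e+00 -1.045e+00] [ 0.37193052 -0.34773864  0.08845036]
```

View pics/c5.png

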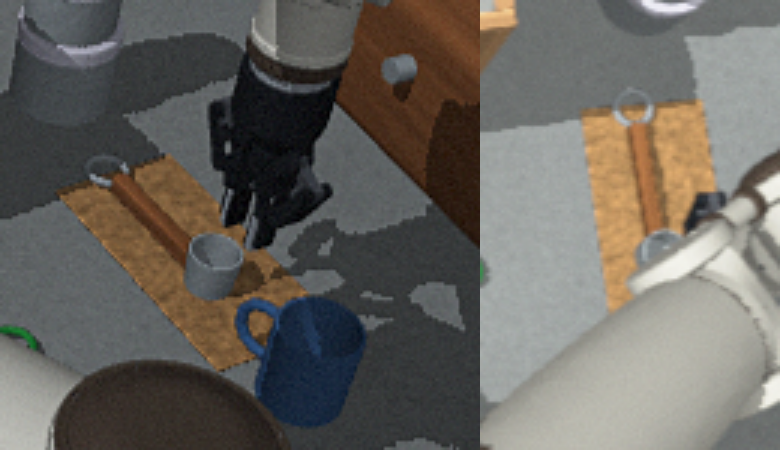

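```bash
python3 -m crank '[[0,0,-0.5,0,2.6],[0,0,-0.5,0,2.6],[0,0,-0.5,0,2.6]]'
python3 -c "
from h import *
o=r.observe();print(o['ee_pos'],o['ee_rot']);print(proj('side',[.3719,-.3477,.0885]),proj('side',o['ee_pos']))"
```

```text
time: 3.3
ee_pos: [0.378, -0.3532, 0.0935]
ee_rot: [0.002, 0.686, 0.728, -0.0]
ft_force: [-0.6, -0.5, 1.1]
gripper_width: 0.303
gripper_force: 0.0
[ 0.37804553 -0.35320447  0.09345486] [ 1.95826317e-03  6.85882674e-01  7.27709339e-01 -4.91719641e-04]
[480.63678931 258.46670896] [481.59029161 254.95868673]
```

```bash
python3 -m crank '[[-0.1,0.4,0,0,2.6],[-0.1,0.4,-2,0,2.6],[-0.1,0.4,-4,0,2.6],[-0.1,0.4,-5.5,0,2.6],[-0.1,0.4,-6.5,0,2.6],[-0.1,0.4,-7.4,0,2.6],[-0.1,0.4,-7.4,0,2.6]]'
python3 -m crank '[[0,0,0,0,0],[0,0,0,0,0],[0,0,0,0,0],[0,0,0,0,0],[0,0,0,0,0]]' 90
```

```text
time: 3.88
ee_pos: [0.3758, -0.3468, 0.0161]
ee_rot: [-0.001, 0.686, 0.728, 0.0]
ft_force: [0.3, 0.6, 1.0]
gripper_width: 0.301
gripper_force: 0.0
time: 4.3
ee_pos: [0.3781, -0.3508, 0.02]
ee_rot: [0.004, 0.686, 0.727, -0.001]
ft_force: [-0.4, -2.3, 5.4]
gripper_width: 0.044
gripper_force: 85.6
```

```bash
python3 -m crank '[[0,0,2,0,0],[0,0,5,0,0],[0,0,9,0,0],[0,0,12,0,0],[-3,0,12,0,0],[-6.2,0,12,0,0],[-6.2,3,12,0,0],[-6.2,6,12,0,0],[-6.2,10,12,0,0],[-6.2,14,12,0,0],[-6.2,17,12,0,0],[-6.2,20,12,0,0]]'
python3 -m crank '[[0,4,0,-2,0],[0,8,0,-4,0],[0,12,0,-6,0],[0,16,0,-8.5,0],[0,20,0,-8.5,0],[0,24,0,-8.5,0],[0,28,0,-8.5,0],[0,30.8,0,-8.5,0],[0,30.8,0,-8.5,0],[0,30.8,0,-8.5,0],[0,30.8,0,-8.5,0]]'
python3 - <<'E'
from h import *
o=r.observe();print(o['ee_pos'],o['ee_rot'],o['gripper_force'],o['joint_pos'].round(3))
ims=[r.capture(n)[:,:,::-1] for n in('side','top')]
cv2.imwrite('pics/s3.png',ims[0]);cv2.imwrite('pics/t3.png',ims[1])
a=cv2.resize(ims[0][130:330,180:420],(540,450));b=cv2.resize(ims[1][150:320,260:360],(265,450))
cv2.imwrite('pics/c6.png',np.hstack([a,b])[:,:800])
E
```

```text
time: 5.3
ee_pos: [0.3137, -0.146, 0.1373]
ee_rot: [0.0, 0.686, 0.728, -0.0]
ft_force: [1.3, -0.0, -1.4]
gripper_width: 0.041
gripper_force: 88.2
time: 6.22
ee_pos: [0.3141, 0.16, 0.1373]
ee_rot: [0.0, 0.738, 0.675, -0.0]
ft_force: [-0.4, 0.2, -2.3]
gripper_width: 0.041
gripper_force: 88.1
[0.31405937 0.16002    0.13731056] [ 1.57840560e-04  7.37641531e-01  6.75192488e-01 -2.25386080e-04] 88.06668806355447 [ 1.250e-01 -3.830e-01  2.283e+00 -1.000e-03  1.242e+00  2.130e-01]
```

View pics/c6.png

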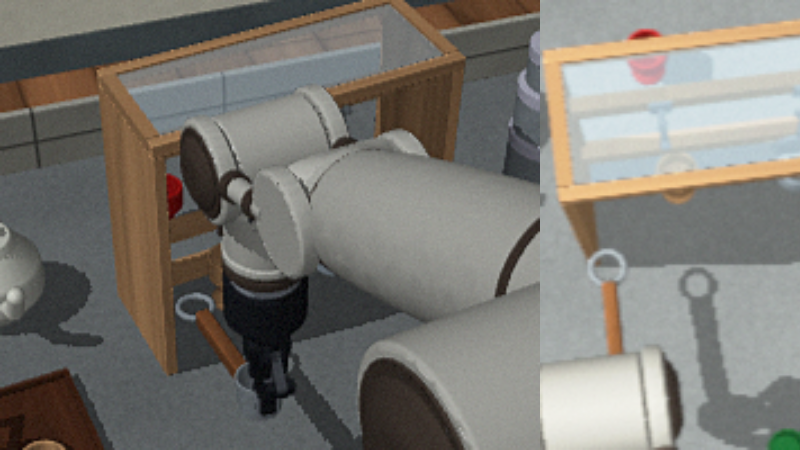

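```bash
cat >> h.py <<'E'
a_=np.radians(7.15);RC=np.array([[np.cos(a_),-np.sin(a_)],[np.sin(a_),np.cos(a_)]]);c_=np.array([.604,.034])
C=lambda p:(RC.T@(np.asarray(p)[:2]-c_))*1e3
W=lambda x,y:c_+RC@(np.array([x,y])/1e3)
E
python3 - <<'E'
from h import *
np.set_printoptions(precision=4,suppress=True)
p,e=tri(('side',266.7,266),('top',285.3,250.9));print(p,e)
t=np.array([.314,.160,.137]);print(p-t,np.linalg.norm((p-t)[:2]),np.degrees(np.arctan2(*(p-t)[1::-1])), 'cubby ring',C(p),'tool',C(t))
for d in(.25,.28,.3,.32):print(d,proj('side',t+[0,0,d]),proj('top',t+[0,0,d]))
# fork/cylinder centre in crops: side (262,150)-> ; top right end etc
print((180+262/2.25,130+150/2.25))
E
```

```text
[0.4868 0.1753 0.1223] 0.0017405867461793474
[ 0.1728  0.0153 -0.0147] 0.1734918927709629 5.058789899608334 cubby ring [-98.6856 154.7849] tool [-272.062   161.1157]
0.25 [297.4867 222.3183] [282.178  305.6888]
0.28 [297.5319 209.7366] [281.0869 304.7867]
0.3 [297.563  201.0912] [280.3214 304.1538]
0.32 [297.5949 192.2306] [279.5232 303.4939]
(296.44444444444446, 196.66666666666669)
```

```bash
python3 -m crank '[[0,0,-1,-5,0],[0,0,-4,-10,0],[0,0,-7,-10,0],[0,0,-9.5,-10,0],[0,0,-10.5,-10,0],[0,0,-11,-10,0],[0,0,-11,-10,0],[0,0,-11,-10,0]]'
python3 -m crank '[[2.7,0.3,0,0,0],[5.5,0.6,0,0,0],[8.2,0.85,0,0,0],[10.5,1.1,0,0,0],[12.5,1.3,0,0,0],[13.7,1.4,0,0,0],[13.7,1.4,0,0,0],[13.7,1.4,0,0,0]]'
python3 - <<'E'
from h import *
o=r.observe();print(o['ee_pos'],C(o['ee_pos']),np.degrees(2*np.arctan2(o['ee_rot'][2],o['ee_rot'][1]))-90)
ims=[r.capture(n)[:,:,::-1] for n in('side','top')]
cv2.imwrite('pics/s4.png',ims[0]);cv2.imwrite('pics/t4.png',ims[1])
a=cv2.resize(ims[0][150:310,215:375],(450,450));b=cv2.resize(ims[1][170:270,260:335],(338,450),interpolation=cv2.INTER_CUBIC)
cv2.imwrite('pics/c7.png',np.hstack([a,b])[:,:800])
E
```

```text
time: 6.98
ee_pos: [0.3152, 0.1598, 0.0279]
ee_rot: [0.0, 0.794, 0.607, 0.001]
ft_force: [0.4, -0.9, -1.1]
gripper_width: 0.04
gripper_force: 88.1
time: 7.65
ee_pos: [0.4522, 0.1742, 0.0283]
ee_rot: [0.0, 0.794, 0.608, 0.001]
ft_force: [-0.8, 0.2, -1.5]
gripper_width: 0.042
gripper_force: 88.1
[0.45222313 0.17416653 0.02828957] [-133.15044613  157.96782353] -15.125407092943789
```

View pics/c7.png

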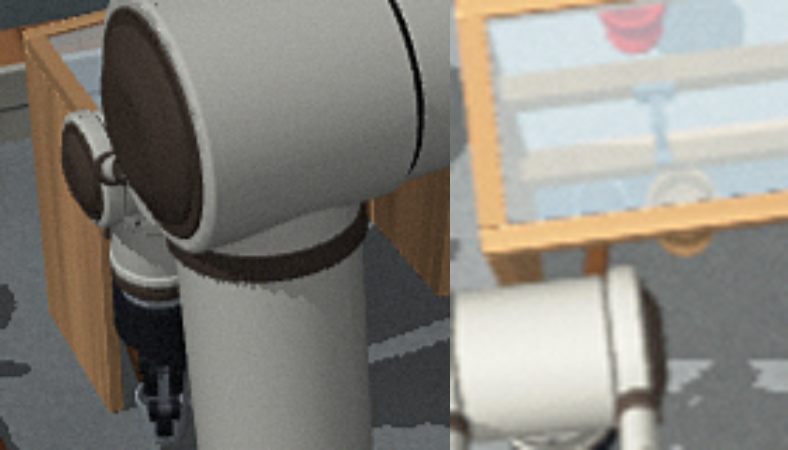

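```bash
python3 -m crank '[[0.1,-1,0,0,0],[0.2,-1.5,0,0,0],[0.25,-2,0,0,0],[0.3,-2.5,0,0,0],[0.4,-3,0,0,0],[0.45,-3.5,0,0,0],[0.5,-4,0,0,0],[0.55,-4.5,0,0,0],[0.6,-5,0,0,0],[0.6,-5,0,0,0]]'
python3 - <<'E'
from h import *
np.set_printoptions(precision=4,suppress=True)
print('ring earlier',C(plane('top',291.1,213.3,.013)))
o=r.observe();print(o['ee_pos'],C(o['ee_pos']))
im=r.capture('top')[:,:,::-1];cv2.imwrite('pics/t5.png',im)
p=cv2.imread('pics/t4.png').astype(int)
# under-roof window in px; wood saturation map
for nm,i in(('before',p),('after',im.astype(int))):
    w=i[196:245,282:400];m=((w[:,:,2]-w[:,:,0])>8).astype(np.uint8)
    print(nm)
    for row in range(0,32,1): print(196+row,''.join('#' if v else '.' for v in m[row,:80]))
E
```

```text
time: 8.58
ee_pos: [0.4575, 0.1235, 0.0272]
ee_rot: [0.0, 0.794, 0.608, -0.0]
ft_force: [0.8, -0.5, -1.9]
gripper_width: 0.043
gripper_force: 88.3
ring earlier [ 40.3171 128.0137]
[0.4575 0.1235 0.0272] [-134.2433  107.0238]
before
196 .....................................................######################.....
197 .............................................##########################.###.....
198 .....................................########################.###.#.######......
199 ............................########################..#############...###.......
200 ....................###....##########################..#########..#.#...........
201 ............###########....##################.##############....................
202 .......################....######.#############.#.##............................
203 .#.####################.....#################...................................
204 #######################.....########.#..........................................
205 #######################.....##..................................................
206 ##############
[... 3877 characters left out ...]
....................
220 ###############################################.................................
221 ############################################....................................
222 ###########################################.....................................
223 ###########################################.....................................
224 ###############.........###################.....................................
225 #######.................##################......................................
226 ........................######.###########......................................
227 ........................######..########........................................
```

```bash
python3 -m crank '[[0.15,-0.5,0,0,0],[0.3,-1,0,0,0],[0.5,-1.45,0,0,0],[0.1,-1.5,0,-1,0],[-0.4,-1.55,0,-2,0],[-0.8,-1.6,0,-3,0],[-1.2,-1.65,0,-4,0],[-1.6,-1.7,0,-5,0],[-2,-1.75,0,-6,0],[-2.5,-1.8,0,-7,0],[-2.9,-1.9,0,-8,0],[-2.9,-1.9,0,-8,0]]'
cat > look.py <<'E'
from h import *
import sys
np.set_printoptions(precision=4,suppress=True)
o=r.observe();print(o['ee_pos'],C(o['ee_pos']),o['ft_force'])
im=r.capture('top')[:,:,::-1];cv2.imwrite(f'pics/{sys.argv[1]}.png',im)
w=im[200:260,290:390].astype(int);d=w[:,:,2]-w[:,:,0]
for row in range(6,int(sys.argv[2])): print(200+row,''.join('@' if v>45 else '#' if v>8 else '.' for v in d[row]))
E
python3 look.py t6 55
```

```text
time: 9.63
ee_pos: [0.4272, 0.1053, 0.027]
ee_rot: [-0.0, 0.835, 0.551, -0.0]
ft_force: [0.2, 0.5, -1.1]
gripper_width: 0.04
gripper_force: 88.6
[0.4272 0.1053 0.027 ] [-166.5508   92.7652] [ 0.1853  0.5096 -1.0629]
206 #############.............................................................................###@@@@@@@
207 ####..............................................................................###@@@@@@@@@@@@@@@
208 ..........................................................................###@@@@@@@@@@@@@@@@@@@@@@@
209 ..................................................................###@@@@@@@@@@@@@@@@@@@@@@@@@@@@@@@
210 ..........................................................###@@@@@@@@@@@@@@@@@@@@@@@@@@@@@@@@@@@@@@@
211 ..................................................##@@@@@@@@@@@@@@@@@@@@@@@@@@@@@@@@@@@@@@@@@@@@@@@@
212 ..........................................##@@@@@@@@@@@@@@@@@@@@@@@@@@@@@@@@@@@@@@@@@@@@@@@@@@@@@@@@
213 ..................................##@@@@@@@@@@@@@@@@@@@@@@@@@@@@@@@@@@@@@@@@@@@@@@@@@@@@@@####@@@@@@
214 .........................###@@@@@@@@@@@@
[... 3560 characters left out ...]
#####.#.#######.......................................................
249 .##..####...####..##.#..#######.######....###.......................................................
250 #########.#...#.###.###..#.#.#..###.#####.####......................................................
251 .#.######...##.####....#.#.##.##..#.#.###.###.......................................................
252 .###.#####.##..##.#...##.#....##.##.#.#...####......................................................
253 ##..#..#.#....###.#.#.##.#.##..#..#.##.#######......................................................
254 .##..#.....####....#.##.....#.....#.#.....####......................................................
```

```bash
python3 -m crank '[[-0.5,-0.15,0,-1,0],[-1,-0.3,0,-2,0],[-1.7,-0.5,0,-3,0],[-2.5,-0.8,0,-4,0],[-3,-1.2,0,-4,0],[-3.6,-1.6,0,-4,0],[-4.2,-2,0,-4,0],[-4.7,-2.4,0,-4,0],[-5.3,-2.85,0,-4,0],[-5.9,-3.3,0,-4,0],[-6.5,-3.7,0,-4,0],[-6.5,-3.7,0,-4,0]]'
python3 look.py t7 60
```

```text
time: 10.68
ee_pos: [0.3619, 0.0678, 0.0269]
ee_rot: [-0.0, 0.853, 0.521, -0.001]
ft_force: [-0.4, 1.1, -0.4]
gripper_width: 0.042
gripper_force: 88.7
[0.3619 0.0678 0.0269] [-236.0103   63.6409] [-0.4477  1.0973 -0.3918]
206 ###############...........................................................................###@@@@@@@
207 #####.............................................................................###@@@@@@@@@@@@@@@
208 ..........................................................................###@@@@@@@@@@@@@@@@@@@@@@@
209 ..................................................................###@@@@@@@@@@@@@@@@@@@@@@@@@@@@@@@
210 ..........................................................###@@@@@@@@@@@@@@@@@@@@@@@@@@@@@@@@@@@@@@@
211 ..................................................##@@@@@@@@@@@@@@@@@@@@@@@@@@@@@@@@@@@@@@@@@@@@@@@@
212 ..........................................##@@@@@@@@@@@@@@@@@@@@@@@@@@@@@@@@@@@@@@@@@@@@@@@@@@@@@@@@
213 ..................................##@@@@@@@@@@@@@@@@@@@@@@@@@@@@@@@@@@@@@@@@@@@@@@@@@@@@@@####@@@@@@
214 .........................###@@@@@@
[... 4091 characters left out ...]
.............#@@@@@...#@@@@@@@@@@@@##.................................
254 ...........................................@@@@@#....#@@@@@@@@@@#...................................
255 ...........................................@@@@@#.....#@@@@@@@@#....................................
256 ..........................................#@@@@@#......##@@@@##.....................................
257 ..........................................@@@@@@...........#........................................
258 ..........................................@@@@@#....................................................
259 .........................................#@@@@@#....................................................
```

Run:
```python
from h import *
p=plane('top',350.4,246.3,.07);print(p,C(p))
q=plane('top',350.4-.0,257-7.5,.0);print('foot-ish',plane('top',350,256.5,.0),C(plane('top',350,256.5,0)))
```

```text
[ 0.51034064 -0.01598494  0.07      ] [-99.1525316  -37.93870423]
foot-ish [ 0.49162689 -0.01949175  0.        ] [-118.15723936  -39.08899555]
```

Run:
```python
from h import *
for n in('side0','top0'):
    im=cv2.imread(f'pics/{n}.png').astype(int);m=((im[:,:,1]-np.maximum(im[:,:,0],im[:,:,2]))>40).astype(np.uint8)
    ys,xs=np.nonzero(m);nm=n[:-1];print(nm,xs.min(),xs.max(),ys.min(),ys.max())
    P=np.array([plane(nm,x,y,.02)[:2] for x,y in zip(xs,ys)])
    print('min',P.min(0),'max',P.max(0),'px@xmin',P[P[:,0].argmin()],'ymax',P[P[:,1].argmax()])
print('green bowl rim side',plane('side',374,324,.044))
```

```text
side 364 383 319 343
min [ 0.26518334 -0.05479921] max [0.33476087 0.00336886] px@xmin [ 0.26518334 -0.00825432] ymax [0.27857733 0.00336886]
top 348 400 283 315
min [ 0.30956915 -0.16902819] max [ 0.40607619 -0.0095082 ] px@xmin [ 0.30956915 -0.0455819 ] ymax [ 0.31255398 -0.0095082 ]
green bowl rim side [ 0.29840624 -0.02383632  0.044     ]
```

```bash
python3 -m crank '[[-0.6,-0.4,0,0,0],[-1.2,-0.8,0,0,0],[-1.8,-1.2,0,0,0],[-2.4,-1.5,0,0,0],[-3,-1.8,0,0,0],[-3.6,-2.1,0,0,0],[-4.1,-2.4,0,0,0],[-4.6,-2.6,0,0,0],[-4.6,-2.6,0,0,0]]'
python3 -m crank '[[0,1,0,0,0],[0,3,0,2,0],[-0.3,6,0,8,0],[-0.5,9,0,14,0],[-0.5,12,0,20,0],[-0.5,12,0,24,0],[-0.5,12,-0.4,24,0],[-0.5,12,-0.8,24,0],[-0.5,12,-1.1,24,0],[-0.5,12,-1.1,24,0]]'
python3 look.py t8 7
python3 - <<'E'
from h import *
im=cv2.imread('pics/t8.png').astype(int);m=((im[:,:,2]-im[:,:,0])>45).astype(np.uint8)
n,l,s,c=cv2.connectedComponentsWithStats(m[225:320,285:420])
for i in range(1,n):
    if s[i,4]>30: print(s[i],c[i]+[285,225])
E
```

```text
time: 11.48
ee_pos: [0.316, 0.0422, 0.0269]
ee_rot: [-0.0, 0.853, 0.521, -0.0]
ft_force: [-0.5, 1.0, 0.3]
gripper_width: 0.04
gripper_force: 89.1
time: 12.32
ee_pos: [0.3122, 0.1618, 0.0158]
ee_rot: [-0.0, 0.727, 0.687, -0.0]
ft_force: [-7.2, 2.6, 8.4]
gripper_width: 0.041
gripper_force: 99.3
[0.3122 0.1618 0.0158] [-273.6667  163.1704] [-7.1749  2.6386  8.405 ]
206 ###########..#............................................................................###@@@@@@@
[102   0  12  11  79] [391.25316456 228.74683544]
[ 67  22  17  19 251] [359.77290837 256.14342629]
[  0  38   7  28 124] [287.2016129  278.08064516]
```

```bash
python3 -m crank '[[0,0,0,0,2.4],[0,0,0,0,2.4],[0,0,0.3,0,2.4],[0,0,3,0,2.4],[0,0,7,0,2.4],[0,0,11,0,2.4],[0,0,15,0,8],[0,-10,15,0,8],[0,-10,15,0,8],[0,-13,15,0,8],[0,-16,15,0,8],[0,-16,15,0,8]]'
python3 - <<'E'
from h import *
np.set_printoptions(precision=4,suppress=True)
o=r.observe();print(o['ee_pos'],o['joint_pos'].round(3))
for n in('side','top'):cv2.imwrite(f'pics/{n}9.png',r.capture(n)[:,:,::-1])
im=cv2.imread('pics/top9.png').astype(int);m=((im[:,:,2]-im[:,:,0])>45).astype(np.uint8)
n,l,s,c=cv2.connectedComponentsWithStats(m[225:330,265:420])
for i in range(1,n):
    if s[i,4]>30: print(s[i]+[265,225,0,0,0],c[i]+[265,225])
p=plane('top',360.2,255.3,.07);print('cup',p,C(p))
E
```

```text
time: 13.37
ee_pos: [0.3125, -0.0038, 0.1669]
ee_rot: [0.002, 0.73, 0.683, -0.001]
ft_force: [0.8, 1.0, 0.7]
gripper_width: 0.939
gripper_force: 0.0
[ 0.3125 -0.0038  0.1669] [-0.403 -0.581  2.348 -0.003  1.371 -0.336]
[267 225  17  25 183] [275.8689 234.0273]
[387 225  12  12  81] [391.2099 228.8889]
[352 247  17  19 249] [359.747  256.0843]
[283 263  10  37 189] [287.4656 281.4392]
cup [ 0.483  -0.0448  0.07  ] [-129.8304  -63.1136]
```

```bash
python3 -m crank '[[4,-1,0,4,8.54],[8,-2,0,8,8.54],[12,-3,-1,11,8.54],[15.4,-4.3,-3,11,8.54],[15.4,-4.3,-5.7,11,8.54],[15.4,-4.3,-5.7,11,8.54],[15.4,-4.3,-5.7,11,8.54],[15.4,-4.3,-5.7,11,8.54]]'
python3 - <<'E'
from h import *
np.set_printoptions(precision=4,suppress=True)
o=r.observe();t=o['ee_pos'];print(t,C(t),o['joint_pos'].round(3),o['gripper_width'])
for n in('side','top'):cv2.imwrite(f'pics/{n}10.png',r.capture(n)[:,:,::-1])
print([proj('top',t+[0,0,d]).round(1) for d in(.25,.3,.35)],[proj('side',t+[0,0,d]).round(1) for d in(0,.3)])
im=cv2.imread('pics/top10.png');cr=cv2.resize(im[190:290,300:410],(660,600),interpolation=cv2.INTER_CUBIC);cv2.imwrite('pics/c10.png',cr)
E
```

```text
time: 14.13
ee_pos: [0.4662, -0.0394, 0.1099]
ee_rot: [0.0, 0.656, 0.755, 0.0]
ft_force: [-0.0, -1.0, -0.7]
gripper_width: 1.002
gripper_force: 0.0
[ 0.4662 -0.0394  0.1099] [-145.9045  -55.6303] [-0.344  0.014  2.006  0.     1.121 -0.483] 1.002203878691285
[array([369.6, 240.7]), array([372.2, 236.1]), array([375. , 230.9])] [array([353.4, 255.4]), array([362.6, 151.5])]
```

View pics/c10.png

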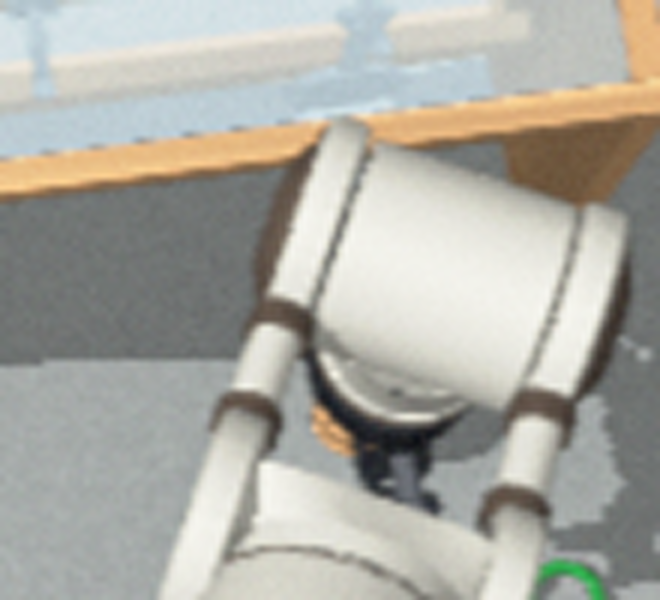

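The top view shows the wrist cylinder centred at about (374,235). Its front corner is at (358,210), right beside the roof's front edge. I'll work out the clearance in numbers.

Run:
```python
from h import *
np.set_printoptions(precision=4,suppress=True)
T=lambda x,y:(300+x/6,190+y/6)
for z in(.40,.415,.43):
  print(z,'corner1',C(plane('top',*T(350,118),z)),'corner2',C(plane('top',*T(610,205),z)),'ctr',C(plane('top',*T(445,270),z)))
print('roof edge',C(plane('top',*T(200,163),.321)),C(plane('top',*T(200,185),.321)),C(plane('top',*T(600,110),.321)))
```

```text
0.4 corner1 [-79.114  -35.0304] corner2 [-124.878 -127.443] ctr [-141.9942  -61.9676]
0.415 corner1 [-83.1806 -33.0932] corner2 [-128.2436 -124.0903] ctr [-145.0976  -59.6178]
0.43 corner1 [-87.2473 -31.1561] corner2 [-131.6093 -120.7376] ctr [-148.2011  -57.268 ]
roof edge [-68.9825  18.2617] [-78.1663  19.4756] [ -67.0079 -147.5227]
```

```bash
python3 -m crank '[[0.2,-0.7,0,0,8.54],[0.2,-0.7,-1.5,0,8.54],[0.2,-0.7,-3,0,8.54],[0.2,-0.7,-4.5,0,8.54],[0.2,-0.7,-6,0,8.54],[0.2,-0.7,-7.4,0,8.54],[0.2,-0.7,-8.4,0,8.54],[0.2,-0.7,-8.4,0,8.54],[0.2,-0.7,-8.4,0,8.54]]' 25
python3 -m crank '[[0,0,0,0,8.2],[0,0,0,0,7.9],[0,0,0,0,7.6],[0,0,0,0,7.3],[0,0,0,0,7],[0,0,0,0,6.7],[0,0,0,0,6.4],[0,0,0,0,6.1],[0,0,0,0,5.8],[0,0,0,0,5.4],[0,0,0,0,5],[0,0,0,0,4.6]]'
python3 -m crank '[[0,0,0,0,4],[0,0,0,0,4],[0,0,0,0,4]]'
```

```text
time: 14.98
ee_pos: [0.4684, -0.0479, 0.0256]
ee_rot: [0.0, 0.657, 0.754, 0.0]
ft_force: [0.1, -0.4, 0.7]
gripper_width: 0.998
gripper_force: 0.0
time: 15.98
ee_pos: [0.4685, -0.0478, 0.0253]
ee_rot: [0.0, 0.657, 0.754, 0.0]
ft_force: [1.1, -1.1, 1.1]
gripper_width: 0.537
gripper_force: 16.0
time: 16.23
ee_pos: [0.4685, -0.0478, 0.0254]
ee_rot: [0.0, 0.657, 0.754, 0.0]
ft_force: [0.8, -0.2, 1.1]
gripper_width: 0.541
gripper_force: 23.7
```

```bash
python3 -m crank '[[-1,0,1,0,4],[-2,0,3,0,4],[-4,1,6,0,4],[-7,4,9,0,4],[-7.5,8,11,0,4],[-7.5,12,11,0,4],[-7.5,16,11,0,4],[-7.5,20,11,0,4],[-7.5,24,11,0,4],[-7.5,28,11,0,4],[-7.5,31,11,0,4],[-7.5,33,11,0,4]]'
python3 - <<'E'
from h import *
np.set_printoptions(precision=4,suppress=True)
print('press lid top',plane('top',158,273,.21),'base side',plane('side',135,358,0.0))
print('teapot lid',plane('top',226,184,.12),'side base', plane('side',178,262,.02))
im=r.capture('side')[:,:,::-1];cv2.imwrite('pics/side11.png',im)
o=r.observe();print(o['ee_pos'],o['gripper_width'],o['gripper_force'])
E
```

```text
time: 17.23
ee_pos: [0.392, 0.2853, 0.1347]
ee_rot: [-0.001, 0.656, 0.755, -0.0]
ft_force: [-0.4, -0.5, -0.8]
gripper_width: 0.539
gripper_force: 24.3
press lid top [0.4107 0.502  0.21  ] base side [0.4196 0.5132 0.    ]
teapot lid [0.688 0.353 0.12 ] side base [0.6818 0.3637 0.02  ]
[0.3921 0.287  0.1349] 0.5404823399581145 24.177161014547437
```

```bash
python3 -m crank '[[3,2,0,0,4],[6,4.5,0,0,4],[9.4,7,-1,0,4],[9.4,7,-3,0,4],[9.4,7,-5.5,0,4],[9.4,7,-8,0,4],[9.4,7,-9,0,4],[9.4,7,-9.7,0,4],[9.4,7,-10,0,4],[9.4,7,-10.2,0,4],[9.4,7,-10.2,0,4]]'
python3 -m crank '[[0,0,0,0,4],[0,0,0,0,4]]'
```

```text
time: 18.2
ee_pos: [0.488, 0.3526, 0.0343]
ee_rot: [0.0, 0.657, 0.754, 0.001]
ft_force: [0.7, -0.1, -0.7]
gripper_width: 0.539
gripper_force: 24.7
time: 18.37
ee_pos: [0.4881, 0.3527, 0.0345]
ee_rot: [0.0, 0.657, 0.754, 0.001]
ft_force: [0.6, 0.3, -1.0]
gripper_width: 0.543
gripper_force: 24.7
```

```bash
python3 -m crank '[[0,0,-0.1,0,4],[0,0,-0.2,0,4],[0,0,-0.3,0,4],[0,0,-0.3,0,4]]'
```

```text
time: 18.7
ee_pos: [0.4881, 0.3526, 0.031]
ee_rot: [0.0, 0.657, 0.754, 0.001]
ft_force: [0.5, -0.3, 3.6]
gripper_width: 0.536
gripper_force: 23.9
```

```bash
python3 -m crank '[[0,0,0,0,4.8],[0,0,0,0,5.2],[0,0,0,0,5.6],[0,0,0,0,6.2],[0,0,0,0,7],[0,0,0,0,7],[0,0,2,0,7],[0,0,5,0,7],[0,0,9,0,7],[0,0,12,0,7],[-3,-3,14,0,7],[-7,-7,14,0,7]]'
```

```text
time: 19.7
ee_pos: [0.4345, 0.2975, 0.1746]
ee_rot: [0.002, 0.656, 0.754, 0.004]
ft_force: [0.3, -0.9, 1.4]
gripper_width: 0.82
gripper_force: 0.0
```

```bash
python3 -m crank '[[-3,-4,3,0,7],[-6,-8,3,0,7],[-9,-12,3,0,7],[-9,-16,3,0,7],[-9,-20,3,0,7],[-9,-24,3,0,7],[-9,-28,3,0,7],[-9,-32,3,0,7],[-9,-36,3,0,7],[-9,-40,3,0,7],[-9,-44,3,0,7],[-9,-44,3,0,7]]'
cat > m.py <<'E'
from h import *
np.set_printoptions(precision=4,suppress=True,linewidth=150)
for n,w in(('top',(195,345,225,330)),('side',(150,400,225,400))):
    im=r.capture(n)[:,:,::-1];cv2.imwrite(f'pics/{n}12.png',im);x0,x1,y0,y1=w
    i=im[y0:y1,x0:x1].astype(int);hsv=cv2.cvtColor(im[y0:y1,x0:x1].copy(),cv2.COLOR_BGR2HSV)
    for nm,m in(('wood bright',((i[:,:,2]-i[:,:,0])>45)&(i[:,:,2]>130)),('brown',((i[:,:,2]-i[:,:,0])>40)&(i[:,:,2]<=175))):
        N,l,s,c=cv2.connectedComponentsWithStats(m.astype(np.uint8))
        for k in range(1,N):
            if s[k,4]>40:
                ys,xs=np.nonzero(l==k);(cx,cy),(a,b),t=cv2.minAreaRect(np.c_[xs,ys].astype(np.float32))
                print(n,nm,s[k][:2]+[x0,y0],s[k][2:],'rect',round(cx+x0,1),round(cy+y0,1),round(a,1),round(b,1),round(t))
E
python3 m.py
```

```text
time: 20.7
ee_pos: [0.3407, -0.1485, 0.2]
ee_rot: [0.001, 0.659, 0.753, -0.001]
ft_force: [0.1, 0.2, 0.0]
gripper_width: 0.818
gripper_force: 0.0
top wood bright [217 242] [ 21  19 265] rect 227.0 251.0 18.0 20.0 90
top wood bright [283 263] [ 10  37 178] rect 287.2 281.2 36.7 4.9 81
top wood bright [211 283] [ 20  19 271] rect 220.5 292.0 18.0 19.0 90
top brown [268 225] [ 16  25 188] rect 275.5 237.0 24.0 15.0 90
top brown [204 239] [  45   73 2471] rect 225.2 275.0 71.1 43.0 87
top brown [220 243] [ 12  14 130] rect 225.5 249.5 13.0 11.0 90
top brown [285 263] [ 8 37 92] rect 287.6 281.1 36.7 4.8 81
top brown [213 285] [ 13  14 140] rect 219.0 291.5 13.0 12.0 90
side wood bright [238 240] [ 10  45 173] rect 242.5 262.1 44.6 5.8 84
side wood bright [183 287] [21 22 99] rect 191.4 295.0 16.1 22.7 48
side wood bright [188 310] [14 10 75] rect 193.8 315.4 13.4 7.2 27
side wood bright [188 326] [ 22  24 147] rect 197.0 335.3 17.6 24.7 47
side wood bright [194 350] [14 11 75] rect 200.0 356.5 11.7 8.3 30
side brown [230 235] [  35   62 1007] rect 250.7 260.4 65.0 31.5 59
side brown [183 287] [ 22  35 450] rect 193.5 303.9 34.1 20.3 87
side brown [265 302] [ 15  25 172] rect 273.3 313.3 26.3 7.5 56
side brown [206 317] [20 23 83] rect 215.9 327.6 27.5 9.2 56
side brown [188 325] [ 35  43 545] rect 202.4 347.1 44.6 25.1 66
```

Run:
```python
from h import *
np.set_printoptions(precision=4,suppress=True)
im=cv2.imread('pics/top12.png').astype(int);m=((im[:,:,2]-im[:,:,0])>30);m2=np.zeros_like(m);m2[255:310,276:300]=m[255:310,276:300]
ys,xs=np.nonzero(m2);P=np.array([plane('top',x,y,.017)[:2] for x,y in zip(xs,ys)]);c=P.mean(0)
u,s,v=np.linalg.svd(P-c);d=v[0]*np.sign(v[0][0]);t=(P-c)@d;w=(P-c)@[-d[1],d[0]]
print(len(xs),'c',c,'mid',c+d*(t.min()+t.max())/2,'yaw',np.degrees(np.arctan2(d[1],d[0])),'len',np.ptp(t),'w',np.ptp(w))
mid=c+d*(t.min()+t.max())/2
print('grip46',mid-.034*d,'ring',mid+.076*d)
# side check of ring, handle: gray/bright ring search skipped; project ring to both
for n in('top','side'):print(n,proj(n,[*(mid+.076*d),.01]),proj(n,[*(mid-.08*d),.04]),proj(n,[*mid,.01]))
s=cv2.imread('pics/side12.png').astype(int);mm=((s[:,:,2]-s[:,:,0])>25)[285:345,245:310]
for row in mm[::2]:print(''.join('#' if v else '.' for v in row))
print(r.observe()['ee_pos'])
```

```text
203 c [0.4122 0.1744] mid [0.4127 0.1744] yaw 10.169025293864207 len 0.11336550133683246 w 0.01663517592641249
grip46 [0.3792 0.1684] ring [0.4875 0.1879]
top [283.5655 257.2382] [291.2545 306.4336] [287.5431 281.2257]
side [263.5611 299.6455] [294.06   334.3088] [277.8844 319.8453]
..###########....................................................
...##########....................................................
....##########...................................................
......########...................................................
.......#######...................................................
........#####....................................................
.................................................................
.................................................................
........................#........................................
....................######.......................................
....................########.....................................
....................#########....................................
.....................###
[... 489 characters left out ...]
..............
................................###..............................
.................................##..............................
.................................................................
.................................................................
.................................................................
.................................................................
.................................................................
.................................................................
.................................................................
.................................................................
[ 0.3408 -0.146   0.1997]
```

```bash
python3 -m crank '[[0.3,4,0,-7.1,5],[0.6,8,0,-14.2,5],[0.9,12,0,-21.3,5],[1.2,16,0,-28.4,5],[1.5,20,0,-35.5,5],[1.8,24,0,-42.6,5],[2.1,27,0,-49.7,5],[2.5,29,0,-56.8,5],[3,31,0,-63.9,5],[3.25,31.3,-2,-71,5],[3.25,31.3,-6,-78,5],[3.25,31.3,-8,-85,5]]'
python3 -m crank '[[0,0,0,-2.4,5],[0,0,0,-2.4,5],[0,0,0,-2.4,5]]'
python3 -c "
from rig import r
import math
o=r.observe();print(o['ee_pos'],o['joint_pos'],math.degrees(2*math.atan2(o['ee_rot'][2],o['ee_rot'][1]))-90)"
```

```text
time: 21.8
ee_pos: [0.3709, 0.1717, 0.1165]
ee_rot: [-0.0, 0.972, 0.237, -0.002]
ft_force: [-1.8, -0.1, 0.3]
gripper_width: 0.585
gripper_force: 0.0
time: 22.05
ee_pos: [0.3731, 0.1701, 0.1197]
ee_rot: [-0.0, 0.976, 0.218, 0.0]
ft_force: [-1.3, 0.7, 0.2]
gripper_width: 0.588
gripper_force: 0.0
[0.37314739 0.17007476 0.11968105] [ 1.30751879e-01 -1.65169937e-01  2.15191281e+00  2.58482171e-04
  1.15475601e+00  1.26172507e+00] -64.80597526598787
```

```bash
python3 -m crank '[[0,-0.3,0,-7,5],[0,-0.3,-1,-14,5],[0,-0.3,-3,-15,5],[0,-0.3,-6,-15,5],[0,-0.3,-9,-15,5],[0,-0.3,-10.5,-15,5],[0,-0.3,-11.4,-15,5],[0,-0.3,-11.4,-15,5]]' 25
python3 -m crank '[[0,0,0,0,4],[0,0,0,0,3],[0,0,0,0,2],[0,0,0,0,1],[0,0,0,0,1],[0,0,0,0,1]]'
python3 -m crank '[[0,0,0,0,1],[0,0,0,0,1],[0,0,0,0,1]]' 70
python3 -c "
from rig import r
import math
o=r.observe();print(o['ee_pos'],math.degrees(2*math.atan2(o['ee_rot'][2],o['ee_rot'][1]))-90)"
```

```text
time: 22.72
ee_pos: [0.3729, 0.1663, 0.0048]
ee_rot: [-0.0, 0.996, 0.088, -0.001]
ft_force: [-0.6, 0.1, 0.4]
gripper_width: 0.581
gripper_force: 0.0
time: 23.22
ee_pos: [0.3752, 0.1666, 0.007]
ee_rot: [-0.0, 0.996, 0.087, 0.002]
ft_force: [-1.8, 2.1, 6.7]
gripper_width: 0.18
gripper_force: 25.0
time: 23.47
ee_pos: [0.3754, 0.1667, 0.0072]
ee_rot: [-0.0, 0.996, 0.087, 0.002]
ft_force: [-1.5, 0.3, 8.3]
gripper_width: 0.161
gripper_force: 69.5
[0.37543973 0.16665517 0.00719195] -79.9666866517224
```

```bash
python3 -m crank '[[0,0,2,0,1],[-1,-1,6,0,1],[-2,-3,10,0,1],[-3,-6,14,0,1],[-4,-9,18,0,1],[-4,-9,20,-3,1],[-4,-9,20,-3,1],[-4,-9,20,-3,1]]'
python3 - <<'E'
from h import *
np.set_printoptions(precision=4,suppress=True,linewidth=150)
T=lambda x,y:(250+x/4.7,145+y/4.7)
for n,p,z in(('rootF',(262,213),.22),('rootU',(517,186),.22),('tipF',(267,283),.245),('tipU',(521,262),.245)):print(n,C(plane('top',*T(*p),z)))
S=lambda x,y:(215+x/3.3,120+y/3.3)
print('tipF side',C(plane('side',*S(203,252),.245)),C(plane('side',*S(195,248),.245)))
# dark blobs of hook in top0 column-wise near free hook
im=cv2.cvtColor(cv2.imread('pics/top0.png'),cv2.COLOR_BGR2GRAY).astype(int)
print(im[188:210,298:316])
o=r.observe();t=o['ee_pos'];print(t,C(t),o['gripper_width'],np.degrees(2*np.arctan2(o['ee_rot'][2],o['ee_rot'][1]))-90)
for n in('top','side'):
    im=r.capture(n)[:,:,::-1];cv2.imwrite(f'pics/{n}13.png',im);q=im.astype(int)
    g=proj(n,t);x0,y0=int(g[0])-45,int(g[1])-60;w=q[y0:y0+120,x0:x0+90];m=((w[:,:,2]-w[:,:,0])>35)
    N,l,s,c=cv2.connectedComponentsWithStats(m.astype(np.uint8))
    print(n,'tcp px',g,[(s[k][:4]+[x0,y0,0,0],s[k][4]) for k in range(1,N) if s[k,4]>25])
E
```

```text
time: 24.13
ee_pos: [0.3352, 0.0755, 0.208]
ee_rot: [0.001, 0.998, 0.06, 0.003]
ft_force: [-0.4, 0.1, -1.6]
gripper_width: 0.166
gripper_force: 69.1
rootF [41.2979 75.7736]
rootU [ 39.328  -72.8779]
tipF [-8.2123 78.2052]
tipU [-13.6784 -65.1463]
tipF side [-8.8282 85.7145] [-1.9453 88.8842]
[[200 202 202 202 204 203 205 200 204 206 206 198 189 189 187 186 187 181]
 [191 190 194 197 203 203 204 198 196 192 194 188 188 186 185 187 184 186]
 [186 185 189 189 189 190 188 187 188 190 186 188 194 196 207 204 205 208]
 [188 189 189 187 183 186 192 196 196 187 187 197 210 218 217 217 221 221]
 [206 216 217 199 189 184 191 201 203 200 204 210 217 220 218 218 217 220]
 [219 219 220 216 210 212 204 197 201 212 217 217 218 218 219 218 218 218]
 [220 217 220 220 219 217 210 204 201 213 218 219 219 216 218 217 217 215]
 [220 218 219 219 218 219 212 201 202 207 216 218 218 218 217 219 216 216]
 [218 220 218 219 221 220 213 203 204 201 214 216 218 220 219 218 218 217]
 [219 219 219 220 219 218 212 200 197 201 211 217 219 221 219 220 219 220]
 [219 220 219 216 220 219 209 194 194 199 215 220 219 219
[... 519 characters left out ...]
00 200 198 199 196 194]
 [205 204 203 202 201 199 196 186 189 191 187 188 189 187 185 192 189 190]
 [193 193 189 189 189 190 190 189 185 188 185 189 187 189 187 195 196 194]
 [188 187 187 189 186 184 189 189 189 197 198 194 193 196 200 205 214 208]
 [190 190 194 193 194 195 196 196 206 204 197 192 192 192 197 193 198 203]]
[0.3352 0.0755 0.208 ] [-261.5849   74.5912] 0.16600644187527286 -83.07801797165419
top tcp px [320.1019 301.9108] [(array([275, 241,   7,   9]), np.int32(45)), (array([314, 266,   6,   5]), np.int32(26))]
side tcp px [331.3189 272.8088] [(array([286, 212,  30,  16]), np.int32(219)), (array([286, 227,  30,  20]), np.int32(221)), (array([317, 247,   4,  10]), np.int32(30))]
```

Run:
```python
from h import *
np.set_printoptions(precision=4,suppress=True,linewidth=170)
t=np.array([.3352,.0755,.208]);yaw=np.radians(6.92)
im=cv2.imread('pics/top13.png').astype(int);d=im[:,:,2]-im[:,:,0];print(d[262:274,308:326])
print(im[248:274,306:328].mean(2).astype(int))
for L in(97,114,136):
    p=np.array([*(t[:2]+L/1e3*np.array([np.cos(yaw),np.sin(yaw)])),.211]);print(L,proj('top',p),proj('side',p))
e=plane('top',316.7,265.7,.221);print('end',e,e[:2]-t[:2],np.linalg.norm(e[:2]-t[:2]),np.degrees(np.arctan2(*(e-t)[1::-1])))
```

```text
[[-11 -11 -10  -4  -3  -4   0  -5  -3  -2  -3  -3  -7 -12 -12  -6  -5  -3]
 [-11 -12 -12  -7  -5  -5  -5  -7  -3  -2  -3  -6  -9 -10  -8  -3  -3  -5]
 [ -6 -12 -12 -14  -6  -6  -9  -4  -7  -7  -8  -8 -14 -10  -5  -5  -3  -4]
 [ -4  -6 -10 -13 -12 -12  -6  -5  -2  10   6  -8  -9  -5  -8  -3  -4  -4]
 [ -3  -4  -6  -8 -12   0  49  83  89  93  78  24  -2  -6  -4  -1  -5  -6]
 [ -1  -1  -4  -7  -6  33  90 113 112 115  97  44  -1  -5  -1  -4  -3  -4]
 [ -4  -5  -7  -4  -2  29  91 116 116 117 101  50   4  -4  -4  -7  -2  -4]
 [  5   8   0   0   0  21  81 103 109 110 101  61   3  -4  -4  -4  -3  -4]
 [  9   6   8   7   7  10  15  21  32  42  52  39   9  -3  -6  -5  -5  -4]
 [  9  11  13   8   8   8   8   8   8  11  11  12  10   3   4   4   4   3]
 [ 10   7  11   9   7   9  11  11   8  10   9  10  11  10  13   8   7   8]
 [ 12  10  12  12  11  12  14  11   9  11   9   9  11  11  10   8  12  10]]
[[111 111 110 107 114 113 113 109 110 116 113 112 117 114 110 107 109 111 110 113 110 110]
 [114 117 118 114 113 116 115 115 114 116 117 114 119 116 113 112 115 113 114 115 112 112]
 [118 149 163 163
[... 1679 characters left out ...]
153 173 171 164 165 166 165 169]
 [144 140 140 144 143 146 147 133 128 131 127 126 119 108 146 169 170 167 169 165 166 167]
 [156 156 155 152 149 143 147 142 136 133 130 127 122 113 139 155 167 167 165 163 165 163]
 [170 171 167 163 163 158 160 157 159 151 149 147 147 138 141 141 139 143 139 141 143 144]
 [180 178 178 177 176 174 172 172 172 168 164 164 160 162 159 155 152 150 148 148 144 140]
 [187 185 186 184 183 182 181 183 182 176 178 175 174 176 173 171 168 165 164 165 161 159]]
97 [315.6462 265.1666] [310.6471 244.69  ]
114 [314.8825 258.8677] [307.2259 240.2073]
136 [313.9006 250.7699] [302.8839 234.5181]
end [0.4285 0.0844 0.221 ] [0.0933 0.0089] 0.09375515897809956 5.433588929349682
```

Run:
```python
from h import *
np.set_printoptions(linewidth=200)
im=cv2.imread('pics/side13.png');g=im.mean(2).astype(int);print(g[226:254,294:322])
```

```text
[[ 85  89  94  95  92  95  99  94  92  93  91  89  95  94  97  90  92  89  85  92  94  80  19  11  14  24  20  22]
 [ 91  95  94  96  88  90  92  91  93  90  93  91  89  92  89  91  89  82  93  96 106  81  22  10  14  14  19  14]
 [ 95 101  99  93  90  90  86  94  89  89  94  95  89  88  87  96  98 104 103 105 110 112  16   5  11  22  23  16]
 [ 88  90  89  88  95  89  84  95  90  88  90  92  95  90 101 100 102 104 105 106 108 119  21  11  23  18  21  19]
 [ 92  87  87  96  83  91  94  86  92 101  94 104 105 105 107 103 107 107 112  87  74  79  22  12  16  23  19  17]
 [ 90  85  90  91  86  85  94  90 102 101  99 104 105 106 110  99  86  81  66  59  59  63  24  16  15  15  22  20]
 [ 86  86  86  97 106 103 105 106 108 108 107 111 102  86  72  63  58  55  58  56  59  62  38  13  18  22  17  19]
 [ 98  98 107 101 105 101 113 112 104 102  94  65  59  57  53  53  55  61  62  57  64  70  34  15  18  19  21  22]
 [112 106 108 111 114 109  85  87  62  61  52  50  51  56  38  47  48  55  58  56  63  70  19  21  19  21  18  23]
 [110 112 112  90  82  66  55  53  48  58  89  96 112 116 120 127
[... 1420 characters left out ...]
   8   5]
 [ 54  55  53  54  53  53  53  52  51  25  16  39  62  60  62  61  60  40  29  24  33  31  25  64  54  49  36  18]
 [ 57  53  54  52  57  51  54  54  56  54  25  54  64  70  59  45  34  28  28  31  29  32  24  66  65  47  47  15]
 [ 57  51  55  54  52  55  51  59  55  55  57  48  66  60  34  28  20  14  24  28  31  30  25  57  68  64  44  15]
 [ 55  56  59  52  51  55  49  51  57  56  57  34  54  23  23  23  24  17  17  20  62  59  22  60  71  62  63  25]
 [ 51  53  57  48  49  55  54  56  48  50  61  49  48  15  25  24  13  10  11  18  34  72  51  55  69  65  65  32]
 [ 49  50  57  54  57  53  53  55  53  51  57  53  56  28  20  13   0  16   3   6   1  58  39  60  68  65  67  36]]
```

```bash
python3 -m crank '[[0,0,2,0,1],[0,0,4,0,1],[2,0.3,5.4,0,1],[5,0.7,5.4,0,1],[7,1,5.4,0,1],[9,1.3,5.4,0,1],[9,1.3,5.4,0,1],[9,1.3,5.4,0,1]]'
python3 -c "
from h import *
o=r.observe();print(C(o['ee_pos']),o['ee_pos'],np.degrees(2*np.arctan2(o['ee_rot'][2],o['ee_rot'][1]))-90)"
```

```text
time: 24.9
ee_pos: [0.4227, 0.0899, 0.2569]
ee_rot: [-0.0, 0.998, 0.062, -0.003]
ft_force: [0.7, -0.4, -1.7]
gripper_width: 0.169
gripper_force: 69.0
[-172.96351804   78.03501303] [0.42266868 0.08989987 0.25691188] -82.8835078663073
```

```bash
python3 -m crank '[[0,0,0.7,0,1],[1.5,0.2,0.7,0,1],[3,0.4,0.7,0,1],[4.2,0.5,0.7,0,1],[5,0.6,0.7,0,1],[5.4,0.6,0.7,0,1],[5.4,0.6,0.7,0,1],[5.4,0.6,0.7,0,1]]'
python3 - <<'E'
from h import *
np.set_printoptions(linewidth=220)
o=r.observe();t=o['ee_pos'];print(C(t),t,o['joint_pos'].round(2))
im=r.capture('top')[:,:,::-1];cv2.imwrite('pics/top14.png',im);s=r.capture('side')[:,:,::-1];cv2.imwrite('pics/side14.png',s)
y=np.radians(7);ring=t+[.114*np.cos(y),.114*np.sin(y),.002];tip=np.array([*W(-5,77),.245])
for n in('top','side'):print(n,'ring',proj(n,ring),'tip',proj(n,tip),'bend',proj(n,[*W(20,76.5),.22]))
u,v=proj('top',ring).astype(int);print(u-13,v-16);print(im[v-16:v+14,u-13:u+14].mean(2).astype(int))
u,v=proj('side',ring).astype(int);print(u-13,v-13);print(s[v-13:v+14,u-13:u+14].mean(2).astype(int))
E
```

```text
time: 25.57
ee_pos: [0.4771, 0.0952, 0.2664]
ee_rot: [-0.0, 0.998, 0.061, -0.0]
ft_force: [-0.2, -0.9, -1.6]
gripper_width: 0.167
gripper_force: 69.0
[-118.33628266   76.56990451] [0.47705348 0.09524546 0.2664304 ] [-0.05 -0.1   1.79 -0.    1.45  1.4 ]
top ring [307.15695506 201.11961006] tip [307.1168492  203.99676167] bend [306.41176916 197.81260279]
side ring [279.14308469 186.32355373] tip [279.15803044 194.5288619 ] bend [275.18789155 197.1778189 ]
294 185
[[203 206 203 202 203 202 203 203 202 202 200 201 203 205 203 205 206 203 207 205 207 205 203 205 204 204 201]
 [204 203 202 201 204 202 203 203 203 206 201 201 203 203 204 207 207 205 204 204 206 205 203 200 199 198 196]
 [203 204 206 204 204 204 204 203 205 205 204 201 203 203 207 200 199 198 198 196 192 193 190 190 188 191 187]
 [202 202 206 201 202 203 201 203 208 204 204 207 206 208 208 199 192 189 190 189 190 189 185 188 189 185 186]
 [174 178 180 175 170 173 181 189 184 184 198 200 201 199 199 197 189 187 185 186 185 186 186 188 193 199 206]
 [174 175 170 169 169 170 172 173 171 172 168 170 167 172 166 171 167 166 165 1
[... 5002 characters left out ...]
  48  51  54  54  56  39  36  44]
 [ 77  84  76  63  62  67  70  71  65  76  73  38  39  39  46  48  43  54  47  51  51  55  56  55  54  35  36]
 [ 55  66  73  70  69  48  60  65  63  57  54  43  48  49  50  43  53  50  50  47  58  45  55  51  51  35  31]
 [ 56  62  64  68  70  78  78  62  53  58  41  42  48  43  43  49  50  48  43  48  54  54  52  48  60  57  30]
 [ 94  91  84  96  94  97 101  78  56  54  40  39  46  43  45  48  49  51  52  50  51  48  57  53  51  64  43]
 [102  95  95  94 100  97 101  97  58  52  42  42  45  48  41  54  51  46  49  43  52  50  54  51  59  55  40]
 [ 96  98  92  99 100  97  96 106 102  86  33  44  39  47  44  47  49  46  48  55  51  53  53  50  59  54  60]]
```

```bash
python3 -m crank '[[0,0,-0.4,0,1],[0,0,-0.8,0,1],[0,0,-1.1,0,1],[0,0,-1.4,0,1],[0,0,-1.7,0,1],[0,0,-2,0,1],[0,0,-2,0,1]]'
python3 -m crank '[[0.05,0,-0.2,0,1],[0.1,0,-0.4,0,1],[0.1,0,-0.6,0,1],[0.1,0,-0.8,0,1],[0.1,0,-0.8,0,1]]'
```

```text
time: 26.25
ee_pos: [0.4772, 0.0952, 0.2456]
ee_rot: [-0.0, 0.998, 0.061, -0.001]
ft_force: [0.2, 0.1, -2.3]
gripper_width: 0.165
gripper_force: 69.0
time: 26.67
ee_pos: [0.4784, 0.0952, 0.2379]
ee_rot: [-0.0, 0.998, 0.061, -0.0]
ft_force: [0.1, -0.1, -1.6]
gripper_width: 0.164
gripper_force: 69.0
```

```bash
python3 -m crank '[[0,0,-0.15,0,1],[0,0,-0.3,0,1],[0,0,-0.45,0,1],[0,0,-0.6,0,1],[0,0,-0.6,0,1]]'
python3 -m crank '[[0,0,-0.2,0,1],[0,0,-0.4,0,1],[0,0,-0.6,0,1],[0,0,-0.6,0,1]]'
```

```text
time: 27.08
ee_pos: [0.479, 0.0953, 0.2325]
ee_rot: [-0.0, 0.998, 0.061, 0.0]
ft_force: [0.4, 0.4, -0.5]
gripper_width: 0.165
gripper_force: 69.1
time: 27.42
ee_pos: [0.4799, 0.0954, 0.2274]
ee_rot: [-0.0, 0.998, 0.061, 0.002]
ft_force: [2.4, 1.3, 4.6]
gripper_width: 0.164
gripper_force: 69.7
```

```bash
python3 -m crank '[[0,0,0,0,1],[-0.1,0,-0.2,0,1],[-0.1,0,-0.5,0,1],[-0.1,0,-0.8,0,1],[-0.1,0,-1.1,0,1],[-0.1,0,-1.4,0,1],[-0.1,0,-1.4,0,1]]' 20
python3 -c "
from h import *
o=r.observe();print(C(o['ee_pos']),o['effort'].round(1))"
```

```text
time: 28.0
ee_pos: [0.4821, 0.0958, 0.2142]
ee_rot: [-0.001, 0.998, 0.061, 0.006]
ft_force: [16.5, 4.3, 1.2]
gripper_width: 0.165
gripper_force: 69.2
[-113.30718795   76.49370598] [ -0.9 -28.3 -24.1  -1.6   5.1   0.3]
```

```bash
python3 -m crank '[[0,0,0,0,1.4],[0,0,0,0,1.5],[0,0,0,0,1.6],[0,0,0,0,1.7],[0,0,0,0,1.8],[0,0,0,0,1.9],[0,0,0,0,2],[0,0,0,0,2.2]]' 20
python3 -c "
from h import *
o=r.observe();print(C(o['ee_pos']))"
```

```text
time: 28.67
ee_pos: [0.4771, 0.0952, 0.212]
ee_rot: [-0.0, 0.998, 0.061, -0.001]
ft_force: [0.6, -0.0, -0.1]
gripper_width: 0.261
gripper_force: 0.0
[-118.25118726   76.48916111]
```

Released. I'll open wider, back off and look.

```bash
python3 -m crank '[[0,0,0,0,4],[0,0,0,0,5],[0,0,0,0,5],[0,0,0,0,5],[-2,0,0,0,5],[-5,0,0,0,5],[-8,-2,2,0,5],[-10,-6,4,0,5],[-12,-10,6,0,5],[-12,-14,6,0,5],[-12,-18,6,0,5],[-12,-22,6,0,5]]'
python3 -m crank '[[0,-4,0,0,5],[0,-8,0,0,5],[0,-12,0,0,5],[0,-16,0,0,5],[0,-20,0,0,5],[0,-24,0,0,5],[0,-28,0,0,5],[0,-28,0,0,5]]'
python3 - <<'E'
from h import *
np.set_printoptions(linewidth=220)
o=r.observe();print(o['ee_pos'])
s=r.capture('side')[:,:,::-1];t=r.capture('top')[:,:,::-1];cv2.imwrite('pics/side15.png',s);cv2.imwrite('pics/top15.png',t)
for n,z in(('ring',.208),('handle top',.19),('handle bot',.075),('bowl',.052)):print(n,[proj(c,[*W(22,76),z]).round(1) for c in('side','top')])
s0=cv2.imread('pics/side0.png').astype(int)
d=np.abs(s.astype(int)-s0).sum(2)>60
w=s.astype(int)[180:285,250:350];hh=(w[:,:,2]-w[:,:,0])
dd=d[180:285,250:350]
for i in range(0,105,2):print(180+i,''.join(('B' if hh[i,j]>45 else 'b' if hh[i,j]>20 else 'x') if dd[i,j] else '.' for j in range(100)))
E
```

```text
time: 29.67
ee_pos: [0.3574, -0.1192, 0.2738]
ee_rot: [0.001, 0.998, 0.061, 0.001]
ft_force: [1.5, 0.2, -0.3]
gripper_width: 0.586
gripper_force: 0.0
time: 30.33
ee_pos: [0.3563, -0.403, 0.2708]
ee_rot: [0.0, 0.998, 0.059, -0.001]
ft_force: [0.0, -0.3, -0.4]
gripper_width: 0.589
gripper_force: 0.0
[ 0.35626497 -0.40296874  0.27080994]
ring [array([275.1, 200.6]), array([306.6, 198.4])]
handle top [array([275.3, 206.4]), array([306.8, 200.4])]
handle bot [array([276.3, 241.2]), array([307.7, 211.6])]
bowl [array([276.5, 247.8]), array([307.8, 213.6])]
180 ...........................................................................xxxxxxxxxxxxxxxxxxxxxxxxx
182 ...........................................................................xxxxxxxxxxxxxxxxxxxxxxxxx
184 ...........................................................................xxxxxxxxxxxxxxxxxxxxxxxxx
186 ...........................................................................xxxxxxxxxxxxxxxxxxxxxxxxx
188 ...........................................................................xxxxxxxxxxxxxxxxxxxxxxxxx
190 ..............
[... 4321 characters left out ...]
.........................xxxxxxxxxxxxxxxxxxx.x..........xxxxxxxx.....x
274 ......................................................xxxxxxxxxxxxxxxxxxxxxxx.xx....x......xxxxxxxxx
276 .....................................................xxxxxxxxxxxxxxxxxxxxxxxxxxxx.xxxxxxxxxxxxxxxxxx
278 ....................................................xxxxxxxxxxxxxxxxxxxxxxxxxxxxxxxxx.x.xxxxxxxxxxxx
280 ..................................................xxxxxxxxxxxxxxxxxxxxxxxxxxxxxxxxxxxx.xxx..x....xxx
282 ..................................................xxxxxxxxxxxxxxxxxxxxxxxxxxxxxxxxxxxxxxxxxxxxxxxxxx
284 ..................................................xxxxxxxxxxxxxxxxxxxxxxxxxxxxxxxxxxxxxxxxxxxxxxxxxx
```

```bash
python3 -m crank '[[0,-2,0,0,5],[0,-4,0,0,5],[0,-4,0,0,5],[0,-4,0,0,5],[0,-4,0,0,5],[0,-4,0,0,5],[0,-4,0,0,5],[0,-4,0,0,5],[0,-4,0,0,5],[0,-4,0,0,5],[0,-4,0,0,5],[0,-4,0,0,5]]'
python3 - <<'E'
from h import *
a=r.capture('side')[:,:,::-1].astype(int);b=cv2.imread('pics/side15.png').astype(int)
for i in range(3):
    print('motion px scoop',(np.abs(a-b).sum(2)>60)[190:270,260:300].sum());b=a;a=r.capture('side')[:,:,::-1].astype(int)
t=r.capture('top')[:,:,::-1].astype(int);t0=cv2.imread('pics/top0.png').astype(int);s0=cv2.imread('pics/side0.png').astype(int)
for nm,(x0,x1,y0,y1) in dict(twin=(208,236,280,305),teapot=(200,250,155,225),press=(138,200,240,300),jarskim=(345,380,180,222),red=(290,312,158,182),tins=(440,495,155,215),mug=(450,485,305,345),green=(370,405,280,300)).items():
    print(nm,(np.abs(t-t0).sum(2)>70)[y0:y1,x0:x1].sum())
print('skimmer side',(np.abs(a-s0).sum(2)>70)[170:255,318:345].sum(),r.observe()['time'])
E
python3 m.py | grep 'wood bright'
```

```text
time: 31.43
ee_pos: [0.3577, -0.4372, 0.2724]
ee_rot: [-0.0, 0.998, 0.061, -0.0]
ft_force: [-0.3, -0.4, 0.6]
gripper_width: 0.585
gripper_force: 0.0
motion px scoop 0
motion px scoop 0
motion px scoop 0
twin 0
teapot 0
press 0
jarskim 0
red 0
tins 0
mug 887
green 0
skimmer side 1280 31.6833
top wood bright [217 242] [ 20  19 248] rect 226.5 251.0 18.0 19.0 90
top wood bright [211 283] [ 20  18 252] rect 220.5 291.5 17.0 19.0 90
side wood bright [237 225] [ 11  60 330] rect 242.3 254.5 59.6 7.3 85
side wood bright [281 226] [ 40  14 101] rect 300.3 232.6 2.5 40.8 72
side wood bright [183 287] [ 21  33 199] rect 193.0 303.0 32.0 20.0 90
side wood bright [188 326] [ 22  24 170] rect 197.0 335.3 17.6 24.7 48
side wood bright [194 350] [14 11 76] rect 200.0 356.5 11.7 8.3 30
```

Run:
```python
from h import *
for n in('side0','side12','side15'):
    i=cv2.imread(f'pics/{n}.png').astype(int);m=(i[:,:,0]-i[:,:,2]>40)[270:325,475:525];ys,xs=np.nonzero(m);print(n,len(xs),xs.mean() if len(xs) else 0,ys.mean() if len(xs) else 0,xs.min() if len(xs) else 0,xs.max() if len(xs) else 0)
print(r.finish_job())
```

```text
side0 287 22.250871080139373 21.81184668989547 4 46
side12 325 21.113846153846154 21.67076923076923 4 46
side15 397 20.594458438287155 22.81360201511335 4 46
the job is handed in; nothing more can be done
None
```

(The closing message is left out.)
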